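# Drop the grinder burr into its notches and close the lid

### The job

The upper burr of the coffee grinder was put back crooked: its two lugs sit up on the steel collar instead of down in the collar's notches. Turn it by its orange handle, pressing only lightly, until it drops fully home, then set the grey lid gently over it, fully down on the grinder. Leave the other things on the shelf where they stand.

Things in the scene. Friction and masses are not known exactly. Their poses are not given: they have to be found in the camera images.
- grinder: Black round electric coffee grinder, fixed. Origin: centre of its underside. Body 114 mm across, flat top 110 mm up. On it a steel collar, inner radius 36, outer 48, upper edge 132 mm up, round a well with its floor at 110 mm. Two notches 21 mm wide cut the collar's whole height at the grinder's +x and -x, with a white mark outside each. Drawer and dial are only for looks.
- seat (a point): Centre of the well's floor, on the grinder's axis, 110 mm above the shelf; x axis through the notches. When the burr is home its origin lies here; when the lid is fully down the centre of its rim lies here too (the rim rests on the grinder's flat top, round the collar, at any yaw).
- burr: Upper burr, 0.18 kg, loose in the well: steel disc, radius 34.5, 22 mm thick; origin at its underside's centre. Orange lugs at its +x and -x, 16 mm wide, out to 43 mm, 12 to 20 mm above the origin, at first up on the collar, 0.5 to 1.6 rad (either way) from the notches; origin 120 mm up. Same after half a turn. With x along the grinder's x, within about 0.06 rad, it drops 10 mm home.
- handle (a point): Middle of the burr's orange handle, 46 mm above the burr's origin, same axes. The handle is an upright loop in the plane of the lugs: a crossbar along the burr's x, 50 mm long, 10 mm thick (y), 40 to 52 mm above the origin, on two posts 10 by 10 mm at x = +20 and -20 mm that stand on the disc's top (22 mm).
- lid: Grey plastic cap, 0.16 kg, mouth down on the shelf beside the grinder. Origin: centre of its open rim. Outer radius 55, inner 51, 60 mm high, roof's underside 56 mm above the rim. On top a dark wooden knob, 24 mm across, 60 to 90 mm above the origin. It goes over the collar. If the burr is not home, its handle holds the lid 6 mm up.
- canister: Bystander: red canister with closed lid, diameter 98, height 135 mm, origin under its centre.
- carafe: Bystander: empty glass carafe, diameter 108, height 130 mm, black handle to its +y out to 83 mm, origin under its centre.
- dripper: Bystander: white ceramic pour-over dripper, 112 mm across, 90 mm high, handle to its +y out to 83 mm, origin under its centre.
- scoop: Bystander: stainless measuring scoop, cup 42 mm across and 30 mm high, handle out to 114 mm along its +x, origin under the cup.
Things that resemble listed ones, but are neither listed nor needed, are in the scene too. Leave any purple look-alike of the lid alone. Of the things shaped like the burr, the steel one is meant.

How it is judged (in metres and radians):
On the way:
1. the burr has dropped home in its notches, before the lid goes on (z of burr in the frame of grinder below 0.113 m and horizontal distance between burr and grinder below 0.006 m and angle between the x axis of burr and the x axis of grinder, either way round below 0.17 rad and angle between burr's own z axis and vertical below 0.08 rad and horizontal distance between lid and grinder above 0.06 m), for 0.2 s.
At the end, for the whole second after the job is handed in: The burr lies home on the well's floor with its lugs in the notches (within 3 mm of full depth, 6 mm sideways, 0.17 rad), the lid is over it with its rim on the grinder's top (within 3 mm in height, 8 mm sideways, 0.05 rad of level), both at rest and released (z of each of burr, lid in the frame of grinder below 0.113 m and horizontal distance between burr and grinder below 0.006 m and angle between the x axis of burr and the x axis of grinder, either way round below 0.17 rad and angle between burr's own z axis and vertical below 0.08 rad and z of lid in the frame of grinder above 0.105 m and horizontal distance between lid and grinder below 0.008 m and angle between lid's own z axis and vertical below 0.05 rad and linear speed of each of lid, burr below 0.02 m/s); the robot touches nothing.
It fails at once if the burr pressed on the grinder with more than 40 N (contact force between burr and grinder above 40 N).
It fails at once if the lid struck or pressed on the grinder or burr with more than 40 N (contact force between lid and grinder above 40 N or contact force between lid and burr above 40 N).
It fails at once if a bystander moved more than 30 mm or tipped (distance of any of canister, carafe, dripper, scoop from where it was at the start of the episode above 0.03 m or angle between any of canister, carafe, dripper's own z axis and vertical above 0.4 rad).
It also fails if it takes over 64 s, if anything falls off the work surface, if the arm or the gripper's body presses on something with over 40 N, if the wrist force passes 120 N, or if a joint passes its speed limit or range.

### The arm

A 6-joint arm with a two-finger parallel gripper is mounted at the origin on the work surface. World frame = base frame: x ahead of the robot, y to its left, z up, the work surface at z = 0. Lengths are in m, angles in degrees, forces in N, time in s.
With the tool pointing down it reaches from about 0.4 to 0.825 m from the base axis. Payload 7 kg.
Tool frame: the origin (TCP) lies between the finger pads; the fingertips stand 19 mm ahead of it and the grasp point (between the pads) is the TCP (r.finger_overhang is the distance from the TCP to the fingertips, in m); z points along the fingers, y is the direction in which the jaws open and shut (so a half turn about z gives the same grasp; the last joint's range is limited). The gripper opens to 88 mm and grips with 3 to 60 N. Pads are 19 mm wide; open, the fingers measure 130 mm over their backs; the gripper's body (78 mm by 193 mm) begins 47 mm behind the grasp point.
Start: joints at [93.169, 20.546, 0.682, 0, -70.136, -16.507], TCP at [0.156, 0.657, 0.246] pointing down, gripper open.
Joint ranges: [-176.03, 176.03], [-82.01, 121.73], [-58.28, 71.71], [-173.87, 95.51], [-174.79, -0.11], [-173.66, 173.66]. Speed limits (degrees/s): [136.94, 136.94, 172.46, 180, 180, 180].

### API

Orientations are given as [roll, pitch, yaw] about the fixed x, y, z axes, in that order (R = Rz(yaw) Ry(pitch) Rx(roll)).
In Python, from plant import r, optics gives the robot as it stands. The module is installed in compiled form; this text tells all that it offers.
- The arm moves only by the tool step_arm, never from a script. Its argument "increments" is a list of rows, each an object of numbers: "tx", "ty", "tz": the shift along the world's x, y, z in mm; "ax", "ay", "az": the turn, a rotation vector about the world's x, y, z in degrees; "claw": the gripper command: -1 is shut, 1 is fully open, values between are in proportion. In form: [{"tx": .., "ty": .., "tz": .., "ax": .., "ay": .., "az": .., "claw": ..}, ...]. A call has 1 to 12 rows; each row shifts and turns the commanded pose from where the row before left it; what a row does not reach is not made up. A row lasts 1/10 s, in which the tool goes at most 50 mm and 8.59 degrees, less where a joint would pass 70% of its speed; a pose out of reach is approached as far as the arm can. A call with a gripper value outside its range is refused whole. The fingers move at their own pace and stop on an object; "newtons" is the grip in N (left out, the last holds). Time passes only in rows, so rows that do not move let the fingers close. It gives the time, the measured TCP pose, the force and the opening at its end, in the units of the state.
- r.get_state(): the state, without advancing time (a new reading comes with each control period).
- optics.capture(name): name is "side" or "top" or "wrist"; returns a dict with "image" (384x512x3 uint8, blue, green, red), "depth" (384x512 float32, m along the optical axis (not along the pixel's ray), 0 where there is no reading), "fx", "fy", "cx", "cy" (pixels), "R" (3x3) and "t" (3): a world point X has camera coordinates R X + t. Camera axes: x right, y down, z forward; pixel columns grow to the right and rows downward; lengths in m; the calibration is good to about 2 mm. The wrist camera is an equidistant fisheye: a pixel r from the principal point sees the ray r / f radians off the axis. A picture is of the moment at which its call begins.
- r.close_job(): hands the job in, once; it reports no verdict.
The state is a dict: "time_s": time; "joints": joint angles; "qd": joint speeds; "joint_torque": joint torques, N m; "tcp_pos": TCP position; "eef_rot": TCP orientation; "contact_force": force on the tool from outside, world axes, zero at the start; "moment": the same for the moment, N m; "gripper_width": finger opening in m.
Only numpy, scipy, OpenCV 4.12 (cv2) and the standard library are available. Lean on these libraries where they do the work, as an engineer would, in place of code of your own. Each camera call takes 0.05 s, during which the arm holds its last target. There are 200 camera calls.

## Working session

There is one attempt and no reset: what is moved stays moved. The work goes in short steps, Python scripts to look and compute and a tool call to move; the robot and the scene stay as the last step left them, time stands still between calls to the robot, and variables do not carry over. Pictures are saved under pics/ and viewed, about 8 in all and at most 12, crops included, and the job is handed in when it is done.

Besides the shell and the picture viewer there is one more tool, called in YAML: its name, and indented under it one key for each argument. step_arm: Moves the arm, as the interface text tells. Its arguments: {"type":"object","properties":{"increments":{"type":"array","items":{"type":"object","properties":{"tx":{"type":"number"},"ty":{"type":"number"},"tz":{"type":"number"},"ax":{"type":"number"},"ay":{"type":"number"},"az":{"type":"number"},"claw":{"type":"number"}}}},"newtons":{"type":"number"}},"required":["increments"]}

```bash
mkdir -p pics
cat > h.py <<'E'
import numpy as np, cv2
from plant import r, optics
def cap(n,tag):
    c=optics.capture(n); cv2.imwrite(f'pics/{tag}.png',c['image']); np.savez(f'pics/{tag}.npz',**c); return c
def pts(c):
    d=c['depth']; v,u=np.mgrid[0:d.shape[0],0:d.shape[1]]
    P=np.stack([(u-c['cx'])/c['fx']*d,(v-c['cy'])/c['fy']*d,d],-1)
    return (P-c['t'])@c['R']
def ray(c,u,v,z):
    d=np.array([(u-c['cx'])/c['fx'],(v-c['cy'])/c['fy'],1])@c['R']; o=-c['R'].T@c['t']
    return o+d*(z-o[2])/d[2]
E
python3 - <<'E'
from h import *
a=cap('top','top0');b=cap('side','side0')
cv2.imwrite('pics/both.png',cv2.resize(np.hstack([a['image'],b['image']]),(800,300)))
for c in(a,b): print(-c['R'].T@c['t'],c['R'][2],c['fx'])
print(r.get_state())
E
```

```text
[ 4.76787626e-01 -6.84127447e-04  1.19527103e+00] [ 0.09167015  0.01915543 -0.99560517] 451.595484237111
[0.39670955 0.5972624  0.54912575] [ 0.24388377 -0.7920824  -0.55957679] 351.45602632883157
{'time_s': 0.1, 'joints': array([ 9.31684400e+01,  2.05862192e+01,  6.41010399e-01, -1.77483675e-02,
       -7.01357501e+01, -1.65066738e+01]), 'qd': array([-0.02764645, -0.01604014,  0.15286907,  0.01949897,  0.00402889,
       -0.00963229]), 'joint_torque': array([-1.70995179e-03, -5.84169459e+01,  2.93752652e+01,  7.01556846e+00,
        1.01384497e-02, -5.04920411e-05]), 'tcp_pos': array([0.15565285, 0.6564044 , 0.24474397]), 'eef_rot': array([ 1.79917637e+02, -7.00663701e-03, -1.33442714e+01]), 'contact_force': array([ 0.30212012, -0.63421891,  0.17520857]), 'moment': array([-0.05329951, -0.02263899,  0.03249398]), 'gripper_width': 0.08784146876437028}
```

View pics/top0.png

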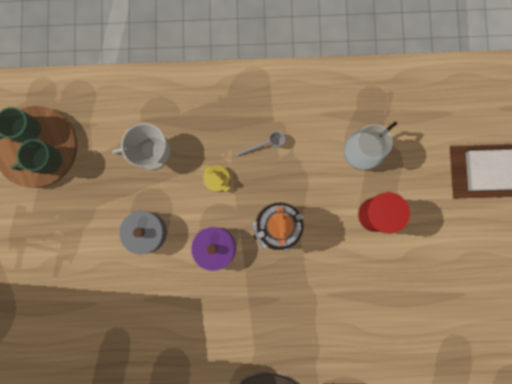

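View pics/side0.png

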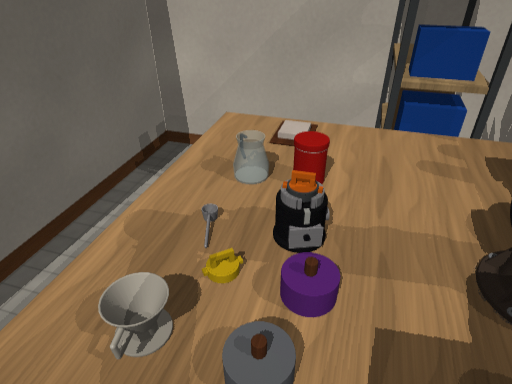

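Top view: the steel burr with orange handle is in the grinder at (279,226), and the yellow look-alike at (216,179) is not meant. The grey lid at (143,232) fits; the purple one at (213,249) is to be left alone. Next I measure and confirm both in one enlarged crop.

Run:
```python
from h import *
c=dict(np.load('pics/top0.npz')); im=c['image']; P=pts(c); h=cv2.cvtColor(im,cv2.COLOR_BGR2HSV)
def box(u,v,k): 
    m=np.zeros(im.shape[:2],bool); m[v-k:v+k,u-k:u+k]=1; return m
g=box(279,226,32); z=P[...,2]
def circ(m):
    ct=max(cv2.findContours(m.astype(np.uint8),cv2.RETR_EXTERNAL,cv2.CHAIN_APPROX_NONE)[0],key=cv2.contourArea)
    return cv2.minEnclosingCircle(ct),P[m].mean(0)
m=g&(z>.095); (q,rad),_=circ(m); print('grinder',q,rad,ray(c,*q,.11),'topz',np.percentile(z[g],[50,90,99]))
mc=g&(z>.12)&(z<.138); (q,rad),_=circ(g&(z>.12)); print('collar',q,rad,ray(c,*q,.132))
o=g&(h[...,0]<15)&(h[...,1]>150)&(h[...,2]>90)
for lo,hi in((.125,.152),(.153,.2)):
    X=P[o&(z>lo)&(z<hi)]; mm=X.mean(0); w,V=np.linalg.eigh(np.cov((X-mm)[:,:2].T)); print('orange',len(X),mm,w**.5,np.degrees(np.arctan2(V[1,1],V[0,1])))
w=g&(h[...,1]<60)&(h[...,2]>120); n,l,s,ce=cv2.connectedComponentsWithStats(w.astype(np.uint8))
for i in range(1,n):
    if s[i,4]>4: print('white',ce[i],s[i,4],P[l==i].mean(0),ray(c,*ce[i],.132))
l=box(143,232,34)
(q,rad),_=circ(l&(z>.045)); print('lid',q,rad,ray(c,*q,.06), np.median(z[l&(z>.045)]))
k=l&(z>.078); print('knob',k.sum(),P[k].mean(0),P[k].max(0),P[k].min(0))
A=cv2.resize(im[186:266,239:319],(560,560),interpolation=cv2.INTER_CUBIC)
B=cv2.resize(im[192:272,103:183],(230,230),interpolation=cv2.INTER_CUBIC)
cv2.imwrite('pics/crop.png',np.hstack([A,cv2.copyMakeBorder(B,0,330,0,0,cv2.BORDER_CONSTANT)]))
```

```text
grinder (279.2398376464844, 225.01490783691406) 23.98639488220215 [ 0.49024593 -0.04037426  0.11      ] topz [0.00493889 0.14328711 0.17369898]
collar (279.19818115234375, 224.99790954589844) 20.43393898010254 [ 0.49001557 -0.03947344  0.132     ]
orange 415 [ 0.48935622 -0.04106127  0.14308152] [0.01583983 0.01668101] -172.04793474957918
orange 100 [ 0.49080453 -0.03994287  0.17223124] [0.00294649 0.01403637] -178.01389533201097
white [267.16494845 214.97938144] 97 [ 0.51428939 -0.01200337  0.13199775] [ 0.51428156 -0.01199518  0.132     ]
white [289.39285714 209.92857143] 28 [ 0.52463063 -0.06454516  0.13246371] [ 0.52465249 -0.06457415  0.132     ]
white [258.22307692 234.95384615] 130 [0.46768692 0.01094283 0.07976144] [0.46814567 0.01036573 0.132     ]
white [298.54545455 226.27272727] 11 [ 0.48579295 -0.08475512  0.13044356] [ 0.48577216 -0.08462996  0.132     ]
white [280.94382022 240.93258427] 89 [ 0.45278848 -0.04232667  0.13221314] [ 0.45278326 -0.04232274  0.132     ]
white [286.28571429 250.        ] 7 [ 0.42716201 -0.05917783  0.03187447] [ 0.43143374 -0.0540642   0.132     ]
lid (140.45652770996094, 231.69564819335938) 22.473190307617188 [0.48387834 0.30722333 0.06      ] 0.06093436042653233
knob 103 [0.48234194 0.24755806 0.30474234] [0.49541755 0.32007562 1.19527103] [ 0.47327885 -0.00068413  0.07842317]
```

View pics/crop.png

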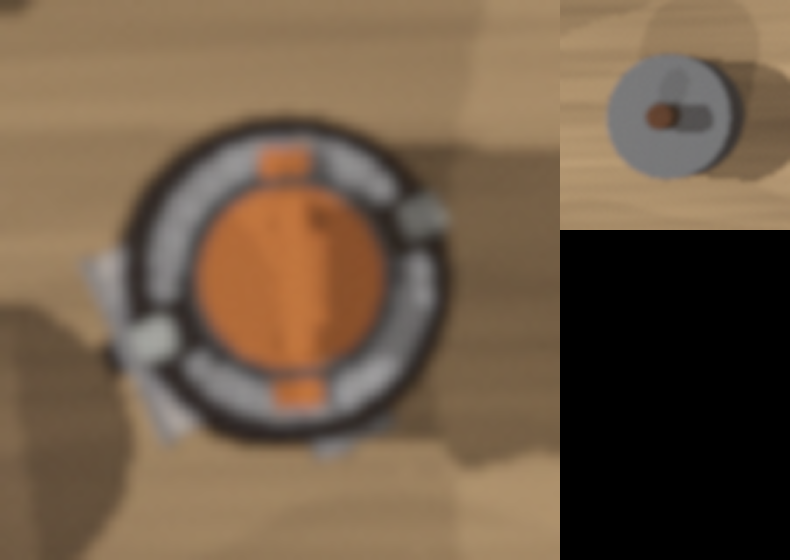

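The crop shows the orange lugs at full-image px (279.7,209.1) and (281.9,242). The white notch marks are at (299,217) and (260.9,234.6). The lid in the right inset is grey with a wooden knob, so it is the one meant.

Run:
```python
from h import *
c=dict(np.load('pics/top0.npz'))
def two(a,b,z):
    p,q=ray(c,*a,z),ray(c,*b,z); d=p-q; print((p+q)/2,np.hypot(*d[:2]),np.degrees(np.arctan2(d[1],d[0])))
two((299,217),(260.9,234.6),.11);two((299,217),(260.9,234.6),.132)
two((279.7,209.1),(281.9,242),.14)
P=pts(c);z=P[...,2]
m=np.zeros(z.shape,bool);m[200:266,110:180]=1
k=m&(z>.078)&(z<.12);print(k.sum(),np.median(P[k],0),P[k].max(0),P[k].min(0))
```

```text
[ 0.48834281 -0.04204901  0.11      ] 0.10049586366658562 -66.90446783828654
[ 0.48810857 -0.04121048  0.132     ] 0.0984586684002819 -66.90446783828655
[ 0.48865975 -0.04285731  0.14      ] 0.07647397177072533 1.9250911662711587
83 [0.48330114 0.30727273 0.09064705] [0.49541755 0.32007562 0.09618048] [0.47327885 0.29685061 0.07842317]
```

step_arm:
  increments:
    - {"tx":25,"ty":-25,"tz":3,"claw":1}
    - {"tx":25,"ty":-25,"tz":3}
    - {"tx":25,"ty":-25,"tz":3}
    - {"tx":25,"ty":-25,"tz":3}
    - {"tx":25,"ty":-25,"tz":3}
    - {"tx":25,"ty":-25,"tz":3}
    - {"tx":25,"ty":-25,"tz":3}
    - {"tx":25,"ty":-25,"tz":3}
    - {"tx":25,"ty":-25,"tz":3}
    - {"tx":25,"ty":-25,"tz":3}
    - {"tx":25,"ty":-25,"tz":3}
    - {"tx":25,"ty":-25,"tz":3}

```text
$.increments[0]: bad value
```

step_arm:
  increments:
    - {"tx":3,"ty":-35,"az":2}
    - {"tx":3,"ty":-35,"az":2}
    - {"tx":3,"ty":-35,"az":2}
    - {"tx":3,"ty":-35,"az":2}
    - {"tx":3,"ty":-35,"az":2}
    - {"tx":3,"ty":-35,"az":2}
    - {"tx":3,"ty":-35,"az":1.3}
    - {"tx":3,"ty":-35}
    - {"tx":3,"ty":-35}
    - {"tx":3,"ty":-35}
    - {"tx":3,"ty":-35}
    - {"tx":0,"ty":-14}

```text
$.increments[0]: bad value
```

step_arm:
  increments:
    - {"claw":1}
    - {}

```text
$.increments[0]: bad value
```

Run:
```python
from h import *
c=cap('wrist','w1'); print({k:c[k] for k in('fx','cx','cy','R','t')}); print(-c['R'].T@c['t'])
cv2.imwrite('pics/w1b.png',cv2.resize(c['image'],(768,576)))
s=r.get_state();print(s['time_s'],s['tcp_pos'],s['eef_rot'],s['contact_force'],s['joints'])
```

```text
{'fx': 297.3186396354542, 'cx': 259.41067394132745, 'cy': 193.4470281987751, 'R': array([[-0.23093638, -0.97296615,  0.0022935 ],
       [-0.92810809,  0.22099547,  0.29962706],
       [-0.29203384,  0.06706618, -0.95405365]]), 't': array([ 0.67375532, -0.03675704,  0.39230292])}
[0.23604583 0.637354   0.38374618]
0.15 [0.15566763 0.65643646 0.24486936] [ 1.79927326e+02 -6.99933033e-03 -1.33430331e+01] [-0.65156109 -0.54405249  0.07183213] [ 9.31685019e+01  2.05797031e+01  6.46619152e-01 -1.48256924e-02
 -7.01385829e+01 -1.65064938e+01]
```

View pics/w1b.png

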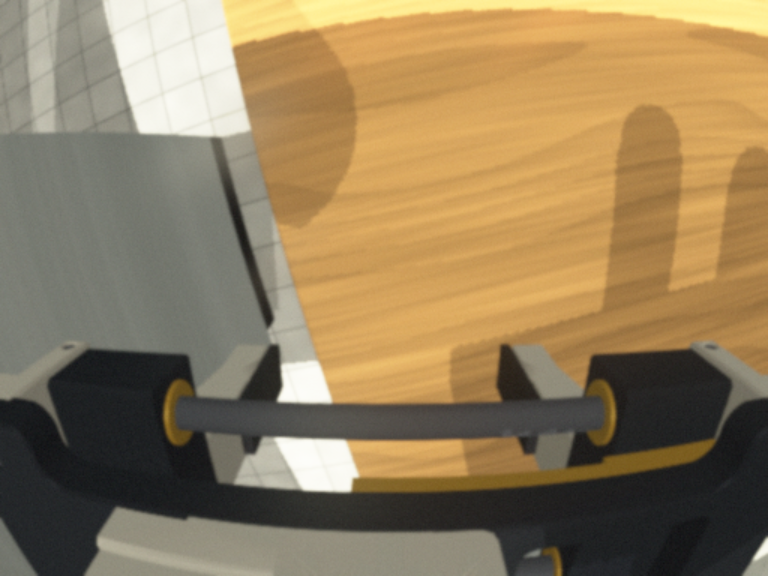

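The moves were refused, presumably because each row needs all its fields. The picture only shows empty table from the start pose. I'm resending with every field filled.

step_arm:
  increments:
    - {"tx":25,"ty":-25,"tz":3,"ax":0,"ay":0,"az":0,"claw":1}
    - {"tx":25,"ty":-25,"tz":3,"ax":0,"ay":0,"az":0,"claw":1}
    - {"tx":25,"ty":-25,"tz":3,"ax":0,"ay":0,"az":0,"claw":1}
    - {"tx":25,"ty":-25,"tz":3,"ax":0,"ay":0,"az":0,"claw":1}
    - {"tx":25,"ty":-25,"tz":3,"ax":0,"ay":0,"az":0,"claw":1}
    - {"tx":25,"ty":-25,"tz":3,"ax":0,"ay":0,"az":0,"claw":1}
    - {"tx":25,"ty":-25,"tz":3,"ax":0,"ay":0,"az":0,"claw":1}
    - {"tx":25,"ty":-25,"tz":3,"ax":0,"ay":0,"az":0,"claw":1}
    - {"tx":25,"ty":-25,"tz":3,"ax":0,"ay":0,"az":0,"claw":1}
    - {"tx":25,"ty":-25,"tz":3,"ax":0,"ay":0,"az":0,"claw":1}
    - {"tx":25,"ty":-25,"tz":3,"ax":0,"ay":0,"az":0,"claw":1}
    - {"tx":25,"ty":-25,"tz":3,"ax":0,"ay":0,"az":0,"claw":1}
  newtons: 8

```text
time_s: 1.35
tcp_pos: [0.4565, 0.3555, 0.2816]
eef_rot: [180.0, 0.0, -13.3]
contact_force: [0.2, -0.0, -0.2]
gripper_width: 0.0874
```

step_arm:
  increments:
    - {"tx":3,"ty":-35,"tz":0,"ax":0,"ay":0,"az":2,"claw":1}
    - {"tx":3,"ty":-35,"tz":0,"ax":0,"ay":0,"az":2,"claw":1}
    - {"tx":3,"ty":-35,"tz":0,"ax":0,"ay":0,"az":2,"claw":1}
    - {"tx":3,"ty":-35,"tz":0,"ax":0,"ay":0,"az":2,"claw":1}
    - {"tx":3,"ty":-35,"tz":0,"ax":0,"ay":0,"az":2,"claw":1}
    - {"tx":3,"ty":-35,"tz":0,"ax":0,"ay":0,"az":2,"claw":1}
    - {"tx":3,"ty":-35,"tz":0,"ax":0,"ay":0,"az":1.3,"claw":1}
    - {"tx":3,"ty":-35,"tz":0,"ax":0,"ay":0,"az":0,"claw":1}
    - {"tx":3,"ty":-35,"tz":0,"ax":0,"ay":0,"az":0,"claw":1}
    - {"tx":3,"ty":-35,"tz":0,"ax":0,"ay":0,"az":0,"claw":1}
    - {"tx":3,"ty":-35,"tz":0,"ax":0,"ay":0,"az":0,"claw":1}
    - {"tx":0,"ty":-13,"tz":0,"ax":0,"ay":0,"az":0,"claw":1}

```text
time_s: 2.55
tcp_pos: [0.4884, -0.0436, 0.2814]
eef_rot: [180.0, 0.0, -0.1]
contact_force: [0.3, 0.0, -0.3]
gripper_width: 0.088
```

step_arm:
  increments:
    - {"tx":0,"ty":0,"tz":0,"ax":0,"ay":0,"az":0,"claw":1}
    - {"tx":0,"ty":0,"tz":0,"ax":0,"ay":0,"az":0,"claw":1}

```text
time_s: 2.75
tcp_pos: [0.4886, -0.0411, 0.2814]
eef_rot: [-180.0, 0.0, -0.1]
contact_force: [0.7, 0.1, 0.2]
gripper_width: 0.0874
```

```bash
cat >> h.py <<'E'
def wpts(c):
    d=c['depth']; v,u=np.mgrid[0:d.shape[0],0:d.shape[1]]; P=wdir(c,u,v)*d[...,None]; return (P-c['t'])@c['R']
def wdir(c,u,v):
    x=(u-c['cx'])/c['fx'];y=(v-c['cy'])/c['fy'];th=np.hypot(x,y)+1e-9;k=np.tan(th)/th
    return np.stack([x*k,y*k,np.ones_like(x)],-1)
def wray(c,u,v,z):
    d=wdir(c,np.float64(u),np.float64(v))@c['R'];o=-c['R'].T@c['t'];return o+d*(z-o[2])/d[2]
E
python3 - <<'E'
from h import *
c=cap('wrist','w2'); im=c['image'];P=wpts(c)
cv2.imwrite('pics/w2b.png',cv2.resize(c['image'],(768,576)))
h=cv2.cvtColor(im,cv2.COLOR_BGR2HSV);z=P[...,2]
o=(h[...,0]<15)&(h[...,1]>150)&(abs(P[...,0]-.489)<.06)&(abs(P[...,1]+.042)<.06)
for lo,hi in((.125,.145),(.163,.19)):
    X=P[o&(z>lo)&(z<hi)];mm=X.mean(0);w,V=np.linalg.eigh(np.cov((X-mm)[:,:2].T));print(len(X),mm,(X.max(0)+X.min(0))/2,w**.5,np.degrees(np.arctan2(V[1,1],V[0,1])))
s=r.get_state();print(s['time_s'],s['tcp_pos'],s['eef_rot'],s['joints'])
E
```

```text
1168 [ 0.49426251 -0.05415654  0.14200229] [ 0.49268536 -0.04180971  0.13734709] [0.01295432 0.01801013] -169.05978749416224
35 [ 0.5132922  -0.04140733  0.16908309] [ 0.4945331  -0.04141313  0.1681093 ] [0.00303591 0.01174996] 178.08226555592174
2.8 [ 0.48869757 -0.04068654  0.2814689 ] [-1.79990036e+02  7.57887000e-03 -3.58630027e-02] [ 1.82555150e+01  1.53794285e+00 -1.86032713e+01 -1.26096431e-02
 -6.98628552e+01  7.17129629e+01]
```

View pics/w2b.png

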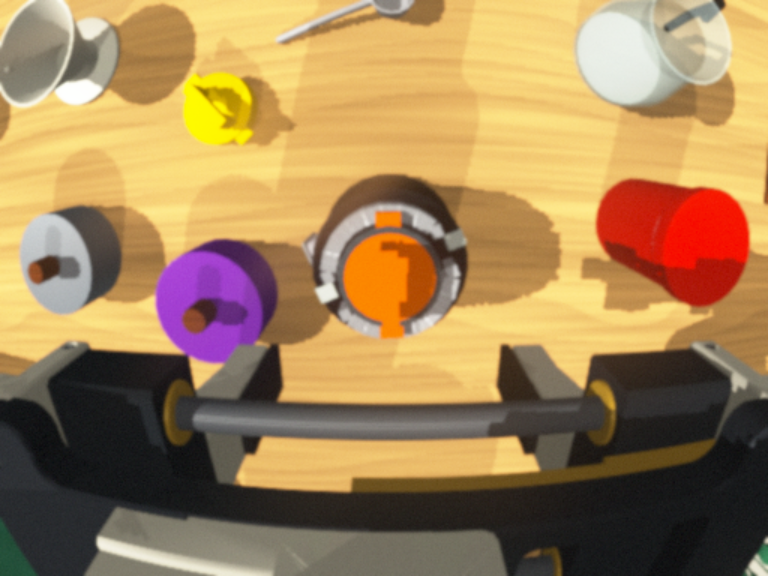

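Wrist view (px in the 768-wide picture): lugs at (388,218) and (392,331), marks at (455,239) and (326,293), with the jaws well aligned over the handle.

Run:
```python
from h import *
c=dict(np.load('pics/w2.npz'))
def two(a,b,z):
    p,q=[wray(c,u/1.5,v/1.5,z) for u,v in(a,b)]; d=p-q; print((p+q)/2,np.hypot(*d[:2]),np.degrees(np.arctan2(d[1],d[0])))
for z in(.11,.132):two((455,239),(326,293),z)
two((388,218),(392,331),.14)
```

```text
[ 0.49158248 -0.04199189  0.11      ] 0.10174792887353576 -66.71539600715822
[ 0.4972272  -0.04196822  0.132     ] 0.09453733231156662 -66.71539600715825
[ 0.49236326 -0.04235949  0.14      ] 0.07703991395362111 1.889060703407484
```

step_arm:
  increments:
    - {"tx":1.5,"ty":-1,"tz":-15,"ax":0,"ay":0,"az":2,"claw":1}
    - {"tx":0,"ty":0,"tz":-20,"ax":0,"ay":0,"az":0,"claw":1}
    - {"tx":0,"ty":0,"tz":-20,"ax":0,"ay":0,"az":0,"claw":0.5}
    - {"tx":0,"ty":0,"tz":-20,"ax":0,"ay":0,"az":0,"claw":0.2}
    - {"tx":0,"ty":0,"tz":-20,"ax":0,"ay":0,"az":0,"claw":-0.2}
    - {"tx":0,"ty":0,"tz":-10,"ax":0,"ay":0,"az":0,"claw":-0.4}
    - {"tx":0,"ty":0,"tz":-7,"ax":0,"ay":0,"az":0,"claw":-0.4}
    - {"tx":0,"ty":0,"tz":0,"ax":0,"ay":0,"az":0,"claw":-0.4}
    - {"tx":0,"ty":0,"tz":0,"ax":0,"ay":0,"az":0,"claw":-0.4}
  newtons: 6

```text
time_s: 3.7
tcp_pos: [0.4907, -0.042, 0.1702]
eef_rot: [180.0, -0.1, 2.0]
contact_force: [0.1, 0.3, -0.5]
gripper_width: 0.0373
```

step_arm:
  increments:
    - {"tx":0,"ty":0,"tz":0,"ax":0,"ay":0,"az":0,"claw":-0.7}
    - {"tx":0,"ty":0,"tz":0,"ax":0,"ay":0,"az":0,"claw":-1}
    - {"tx":0,"ty":0,"tz":0,"ax":0,"ay":0,"az":0,"claw":-1}
    - {"tx":0,"ty":0,"tz":0,"ax":0,"ay":0,"az":0,"claw":-1}
    - {"tx":0,"ty":0,"tz":0,"ax":0,"ay":0,"az":0,"claw":-1}
  newtons: 6

```text
time_s: 4.2
tcp_pos: [0.4904, -0.0422, 0.1698]
eef_rot: [-180.0, -0.0, 2.0]
contact_force: [-1.6, 0.5, 2.0]
gripper_width: 0.01
```

Gripped (10 mm). Turning toward −66.8°.

step_arm:
  increments:
    - {"tx":0,"ty":0,"tz":0,"ax":0,"ay":0,"az":-6,"claw":-1}
    - {"tx":0,"ty":0,"tz":0,"ax":0,"ay":0,"az":-6,"claw":-1}
    - {"tx":0,"ty":0,"tz":0,"ax":0,"ay":0,"az":-6,"claw":-1}
    - {"tx":0,"ty":0,"tz":0,"ax":0,"ay":0,"az":-6,"claw":-1}
    - {"tx":0,"ty":0,"tz":0,"ax":0,"ay":0,"az":-6,"claw":-1}
    - {"tx":0,"ty":0,"tz":0,"ax":0,"ay":0,"az":-6,"claw":-1}
    - {"tx":0,"ty":0,"tz":0,"ax":0,"ay":0,"az":-6,"claw":-1}
    - {"tx":0,"ty":0,"tz":0,"ax":0,"ay":0,"az":-6,"claw":-1}
    - {"tx":0,"ty":0,"tz":0,"ax":0,"ay":0,"az":-6,"claw":-1}
    - {"tx":0,"ty":0,"tz":0,"ax":0,"ay":0,"az":-6,"claw":-1}

```text
time_s: 5.2
tcp_pos: [0.4904, -0.0423, 0.1697]
eef_rot: [-180.0, -0.0, -58.3]
contact_force: [-0.1, 0.5, 0.8]
gripper_width: 0.0102
```

step_arm:
  increments:
    - {"tx":0,"ty":0,"tz":0,"ax":0,"ay":0,"az":-3,"claw":-1}
    - {"tx":0,"ty":0,"tz":0,"ax":0,"ay":0,"az":-3,"claw":-1}
    - {"tx":0,"ty":0,"tz":0,"ax":0,"ay":0,"az":-2.8,"claw":-1}
    - {"tx":0,"ty":0,"tz":0,"ax":0,"ay":0,"az":0,"claw":-1}
    - {"tx":0,"ty":0,"tz":0,"ax":0,"ay":0,"az":0,"claw":-1}

```text
time_s: 5.7
tcp_pos: [0.4899, -0.0423, 0.1693]
eef_rot: [180.0, 0.0, -66.8]
contact_force: [-0.6, -0.1, -2.2]
gripper_width: 0.0101
```

The z force of −2.2 N suggests the burr now hangs in the grip, free in the notches. Lowering gently.

step_arm:
  increments:
    - {"tx":0,"ty":0,"tz":-1,"ax":0,"ay":0,"az":0,"claw":-1}
    - {"tx":0,"ty":0,"tz":-1,"ax":0,"ay":0,"az":0,"claw":-1}
    - {"tx":0,"ty":0,"tz":-1,"ax":0,"ay":0,"az":0,"claw":-1}

```text
time_s: 6.0
tcp_pos: [0.4902, -0.0423, 0.1664]
eef_rot: [180.0, 0.0, -66.8]
contact_force: [0.2, 0.0, -2.5]
gripper_width: 0.0098
```

step_arm:
  increments:
    - {"tx":0,"ty":0,"tz":-1,"ax":0,"ay":0,"az":0,"claw":-1}
    - {"tx":0,"ty":0,"tz":-1,"ax":0,"ay":0,"az":0,"claw":-1}
    - {"tx":0,"ty":0,"tz":-1,"ax":0,"ay":0,"az":0,"claw":-1}
    - {"tx":0,"ty":0,"tz":-1,"ax":0,"ay":0,"az":0,"claw":-1}
    - {"tx":0,"ty":0,"tz":-1,"ax":0,"ay":0,"az":0,"claw":-1}

```text
time_s: 6.5
tcp_pos: [0.4902, -0.0422, 0.1615]
eef_rot: [180.0, -0.0, -66.8]
contact_force: [0.4, 0.5, -2.1]
gripper_width: 0.0097
```

step_arm:
  increments:
    - {"tx":0,"ty":0,"tz":0,"ax":0,"ay":0,"az":0,"claw":-0.6}
    - {"tx":0,"ty":0,"tz":0,"ax":0,"ay":0,"az":0,"claw":-0.5}
    - {"tx":0,"ty":0,"tz":0,"ax":0,"ay":0,"az":0,"claw":-0.4}
    - {"tx":0,"ty":0,"tz":2,"ax":0,"ay":0,"az":0,"claw":-0.4}
    - {"tx":0,"ty":0,"tz":20,"ax":0,"ay":0,"az":0,"claw":-0.4}
    - {"tx":0,"ty":0,"tz":30,"ax":0,"ay":0,"az":0,"claw":-0.4}
    - {"tx":0,"ty":0,"tz":30,"ax":0,"ay":0,"az":0,"claw":0}
    - {"tx":0,"ty":0,"tz":30,"ax":0,"ay":0,"az":0,"claw":0}
    - {"tx":0,"ty":0,"tz":0,"ax":0,"ay":0,"az":0,"claw":0}
    - {"tx":0,"ty":0,"tz":0,"ax":0,"ay":0,"az":0,"claw":0}

```text
time_s: 7.5
tcp_pos: [0.4904, -0.0421, 0.2743]
eef_rot: [-179.9, 0.0, -66.8]
contact_force: [-0.9, 0.0, -0.2]
gripper_width: 0.0436
```

Run:
```python
from h import *
c=cap('wrist','w3'); im=c['image'];P=wpts(c)
h=cv2.cvtColor(im,cv2.COLOR_BGR2HSV);z=P[...,2]
o=(h[...,0]<15)&(h[...,1]>150)&(abs(P[...,0]-.489)<.06)&(abs(P[...,1]+.042)<.06)
print(np.histogram(z[o],np.arange(.1,.19,.005)))
o2=o&(z>.127)&(z<.136);print('disc',np.median(z[o2]))
cv2.imwrite('pics/w3b.png',cv2.resize(im[100:256,160:360],(600,468)))
s=r.get_state();print(s['time_s'],s['tcp_pos'],s['eef_rot'],s['contact_force'])
```

```text
(array([ 10,  71,  38,   0,   1,  51, 713,  11,  14,  11,  13,  10,   6,
         0,   0,   0,   0]), array([0.1  , 0.105, 0.11 , 0.115, 0.12 , 0.125, 0.13 , 0.135, 0.14 ,
       0.145, 0.15 , 0.155, 0.16 , 0.165, 0.17 , 0.175, 0.18 , 0.185]))
disc 0.1320290826292302
7.55 [ 0.48990778 -0.04219161  0.27330431] [-1.79997226e+02  2.30747596e-02 -6.68477345e+01] [ 0.58398773 -0.23339736  0.00632108]
```

View pics/w3b.png

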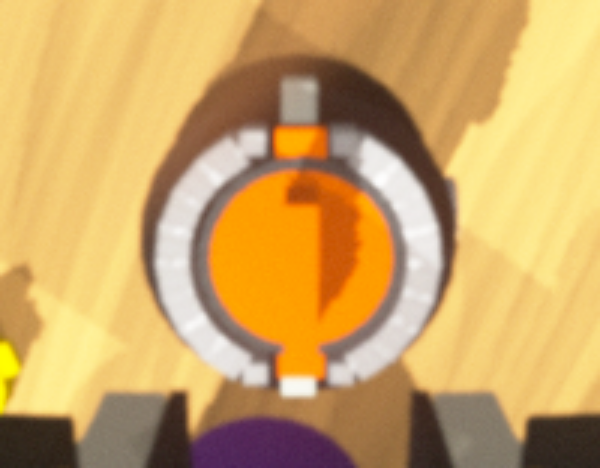

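Both lugs are down in the notches (crop px (300,142) and (298,360)), each lined up with its mark. The disc top is at 0.132 m, so the burr is home. On to the lid.

step_arm:
  increments:
    - {"tx":-0.5,"ty":15,"tz":0,"ax":0,"ay":0,"az":0,"claw":0.2}
    - {"tx":-0.6,"ty":33,"tz":0,"ax":0,"ay":0,"az":0,"claw":0.2}
    - {"tx":-0.6,"ty":34,"tz":0,"ax":0,"ay":0,"az":0,"claw":0.2}
    - {"tx":-0.6,"ty":34,"tz":0,"ax":0,"ay":0,"az":0,"claw":0.2}
    - {"tx":-0.6,"ty":34,"tz":0,"ax":0,"ay":0,"az":0,"claw":0.2}
    - {"tx":-0.6,"ty":34,"tz":0,"ax":0,"ay":0,"az":0,"claw":0.2}
    - {"tx":-0.6,"ty":34,"tz":0,"ax":0,"ay":0,"az":0,"claw":0.2}
    - {"tx":-0.6,"ty":34,"tz":0,"ax":0,"ay":0,"az":0,"claw":0.2}
    - {"tx":-0.6,"ty":34,"tz":0,"ax":0,"ay":0,"az":0,"claw":0.2}
    - {"tx":-0.6,"ty":34,"tz":0,"ax":0,"ay":0,"az":0,"claw":0.2}
    - {"tx":-0.6,"ty":30,"tz":0,"ax":0,"ay":0,"az":0,"claw":0.2}
    - {"tx":0,"ty":0,"tz":0,"ax":0,"ay":0,"az":0,"claw":0.2}

```text
time_s: 8.75
tcp_pos: [0.4832, 0.3104, 0.2714]
eef_rot: [179.9, -0.1, -66.7]
contact_force: [-0.3, 0.0, 0.0]
gripper_width: 0.0528
```

step_arm:
  increments:
    - {"tx":0,"ty":0,"tz":-40,"ax":0,"ay":0,"az":0,"claw":0.2}
    - {"tx":0,"ty":0,"tz":-30,"ax":0,"ay":0,"az":0,"claw":0.2}
    - {"tx":0,"ty":0,"tz":0,"ax":0,"ay":0,"az":0,"claw":0.2}
    - {"tx":0,"ty":0,"tz":0,"ax":0,"ay":0,"az":0,"claw":0.2}

```text
time_s: 9.15
tcp_pos: [0.4838, 0.3072, 0.2034]
eef_rot: [179.9, -0.1, -66.8]
contact_force: [0.2, -0.4, 1.6]
gripper_width: 0.0526
```

Run:
```python
from h import *
from scipy.optimize import least_squares
c=cap('wrist','w4'); im=c['image'];P=wpts(c);z=P[...,2]
near=(abs(P[...,0]-.483)<.08)&(abs(P[...,1]-.307)<.08)
def fit(X): 
    f=least_squares(lambda p:np.hypot(X[:,0]-p[0],X[:,1]-p[1])-p[2],[*X[:,:2].mean(0),.05],loss='soft_l1',f_scale=.001);return f.x
k=near&(z>.084)&(z<.1);print('knob',k.sum(),P[k].mean(0),P[k].max(0),P[k].min(0))
m=(near&(z>.056)&(z<.1)).astype(np.uint8);ct=max(cv2.findContours(m,0,1)[0],key=cv2.contourArea)[:,0]
X=P[ct[:,1],ct[:,0]];X=X[(X[:,2]>.055)&(X[:,2]<.064)];print('lid',len(X),fit(X),np.median(X[:,2]))
# collar in w3
d=dict(np.load('pics/w3.npz'));Q=wpts(d);h=cv2.cvtColor(d['image'],cv2.COLOR_BGR2HSV)
q=(abs(Q[...,2]-.132)<.004)&(h[...,1]<70)&(np.hypot(Q[...,0]-.49,Q[...,1]+.042)<.055)&(np.hypot(Q[...,0]-.49,Q[...,1]+.042)>.03)
Y=Q[q];print('collar ring',len(Y),fit(Y));
for u in((259.7,133.3),(259.3,228.7)): print(wray(d,*u,.132),Q[int(u[1]),int(u[0])])
cv2.imwrite('pics/w4b.png',cv2.resize(im,(640,480)))
s=r.get_state();print(s['time_s'],s['tcp_pos'],s['eef_rot'])
```

```text
knob 532 [0.48585056 0.30625326 0.0895369 ] [0.49734281 0.31829673 0.0918474 ] [0.47445812 0.29531649 0.08433155]
lid 304 [0.48560931 0.30725136 0.05416626] 0.0595332187060681
collar ring 2830 [ 0.49193921 -0.04208099  0.04095417]
[ 0.51215438 -0.09116475  0.132     ] [ 0.51212012 -0.08923523  0.11147413]
[ 0.47407369 -0.00111171  0.132     ] [0.47098635 0.00707959 0.11064982]
9.2 [0.48438843 0.30782848 0.20460892] [-1.79951975e+02 -2.27258202e-02 -6.68309549e+01]
```

View pics/w4b.png

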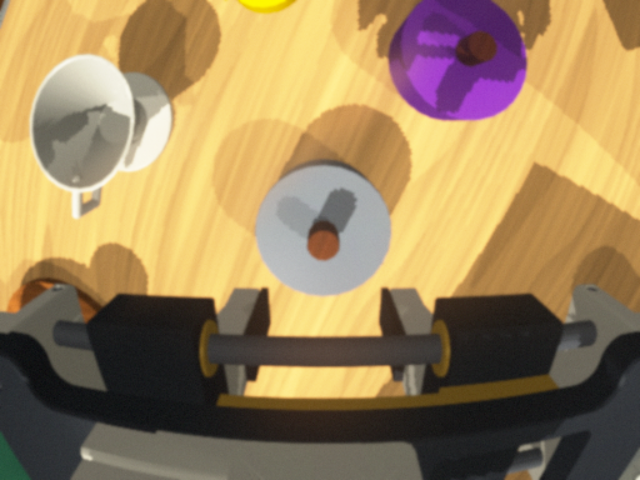

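The picture shows the grey lid at (323,230) with its knob at (323,240), centred between the jaws and clear of its neighbours. Lid-to-grinder offset is about (+6, −349) mm by both cameras. Descending on the knob.

step_arm:
  increments:
    - {"tx":0.5,"ty":-0.5,"tz":-20,"ax":0,"ay":0,"az":0,"claw":0.2}
    - {"tx":0,"ty":0,"tz":-30,"ax":0,"ay":0,"az":0,"claw":0.2}
    - {"tx":0,"ty":0,"tz":-30,"ax":0,"ay":0,"az":0,"claw":0.2}
    - {"tx":0,"ty":0,"tz":-20,"ax":0,"ay":0,"az":0,"claw":0.2}
    - {"tx":0,"ty":0,"tz":-14,"ax":0,"ay":0,"az":0,"claw":0.2}
    - {"tx":0,"ty":0,"tz":-6,"ax":0,"ay":0,"az":0,"claw":0.2}
    - {"tx":0,"ty":0,"tz":0,"ax":0,"ay":0,"az":0,"claw":0.2}
  newtons: 20

```text
time_s: 9.9
tcp_pos: [0.4847, 0.3075, 0.0842]
eef_rot: [-180.0, 0.0, -66.8]
contact_force: [0.1, -0.1, -1.1]
gripper_width: 0.0525
```

step_arm:
  increments:
    - {"tx":0,"ty":0,"tz":0,"ax":0,"ay":0,"az":0,"claw":0}
    - {"tx":0,"ty":0,"tz":0,"ax":0,"ay":0,"az":0,"claw":-0.3}
    - {"tx":0,"ty":0,"tz":0,"ax":0,"ay":0,"az":0,"claw":-0.5}
    - {"tx":0,"ty":0,"tz":0,"ax":0,"ay":0,"az":0,"claw":-1}
    - {"tx":0,"ty":0,"tz":0,"ax":0,"ay":0,"az":0,"claw":-1}
    - {"tx":0,"ty":0,"tz":0,"ax":0,"ay":0,"az":0,"claw":-1}

```text
time_s: 10.5
tcp_pos: [0.4844, 0.3075, 0.084]
eef_rot: [-180.0, 0.0, -66.8]
contact_force: [-0.5, -0.7, 4.5]
gripper_width: 0.0232
```

step_arm:
  increments:
    - {"tx":0,"ty":0,"tz":10,"ax":0,"ay":0,"az":0,"claw":-1}
    - {"tx":0,"ty":0,"tz":25,"ax":0,"ay":0,"az":0,"claw":-1}
    - {"tx":0,"ty":0,"tz":35,"ax":0,"ay":0,"az":0,"claw":-1}
    - {"tx":0,"ty":0,"tz":35,"ax":0,"ay":0,"az":0,"claw":-1}
    - {"tx":0,"ty":0,"tz":35,"ax":0,"ay":0,"az":0,"claw":-1}
    - {"tx":0,"ty":0,"tz":35,"ax":0,"ay":0,"az":0,"claw":-1}
    - {"tx":0,"ty":0,"tz":25,"ax":0,"ay":0,"az":0,"claw":-1}
    - {"tx":0,"ty":0,"tz":0,"ax":0,"ay":0,"az":0,"claw":-1}
    - {"tx":0,"ty":0,"tz":0,"ax":0,"ay":0,"az":0,"claw":-1}

```text
time_s: 11.4
tcp_pos: [0.4839, 0.3072, 0.2839]
eef_rot: [-180.0, 0.1, -66.9]
contact_force: [-0.8, -0.2, -1.9]
gripper_width: 0.0238
```

step_arm:
  increments:
    - {"tx":0.5,"ty":-15,"tz":0,"ax":0,"ay":0,"az":0,"claw":-1}
    - {"tx":0.5,"ty":-30,"tz":0,"ax":0,"ay":0,"az":0,"claw":-1}
    - {"tx":0.5,"ty":-30,"tz":0,"ax":0,"ay":0,"az":0,"claw":-1}
    - {"tx":0.5,"ty":-30,"tz":0,"ax":0,"ay":0,"az":0,"claw":-1}
    - {"tx":0.5,"ty":-30,"tz":0,"ax":0,"ay":0,"az":0,"claw":-1}
    - {"tx":0.5,"ty":-30,"tz":0,"ax":0,"ay":0,"az":0,"claw":-1}
    - {"tx":0.5,"ty":-30,"tz":0,"ax":0,"ay":0,"az":0,"claw":-1}
    - {"tx":0.5,"ty":-30,"tz":0,"ax":0,"ay":0,"az":0,"claw":-1}
    - {"tx":0.5,"ty":-30,"tz":0,"ax":0,"ay":0,"az":0,"claw":-1}
    - {"tx":0.5,"ty":-30,"tz":0,"ax":0,"ay":0,"az":0,"claw":-1}
    - {"tx":0.5,"ty":-30,"tz":0,"ax":0,"ay":0,"az":0,"claw":-1}
    - {"tx":0.5,"ty":-34,"tz":0,"ax":0,"ay":0,"az":0,"claw":-1}

```text
time_s: 12.6
tcp_pos: [0.4889, -0.0434, 0.2823]
eef_rot: [179.9, 0.0, -66.8]
contact_force: [0.5, 0.3, -1.5]
gripper_width: 0.0234
```

step_arm:
  increments:
    - {"tx":0,"ty":0,"tz":0,"ax":0,"ay":0,"az":0,"claw":-1}
    - {"tx":0,"ty":0,"tz":0,"ax":0,"ay":0,"az":0,"claw":-1}
    - {"tx":0,"ty":0,"tz":0,"ax":0,"ay":0,"az":0,"claw":-1}

```text
time_s: 12.9
tcp_pos: [0.4897, -0.0417, 0.2829]
eef_rot: [179.9, 0.0, -66.9]
contact_force: [0.3, 1.1, -2.2]
gripper_width: 0.0233
```

Run:
```python
from h import *
a=cap('side','s5');b=cap('top','t5')
A=a['image'][100:280,220:400];
cv2.imwrite('pics/s5b.png',cv2.resize(A,(600,600),interpolation=cv2.INTER_CUBIC))
s=r.get_state();print(s['time_s'],s['tcp_pos'],s['eef_rot'],s['contact_force'],s['gripper_width'])
```

```text
13.0 [ 0.49002417 -0.04121205  0.28321473] [ 1.79964494e+02  1.20059032e-02 -6.67871376e+01] [ 0.25204642  0.75494535 -0.28211568] 0.02314575193501163
```

View pics/s5b.png

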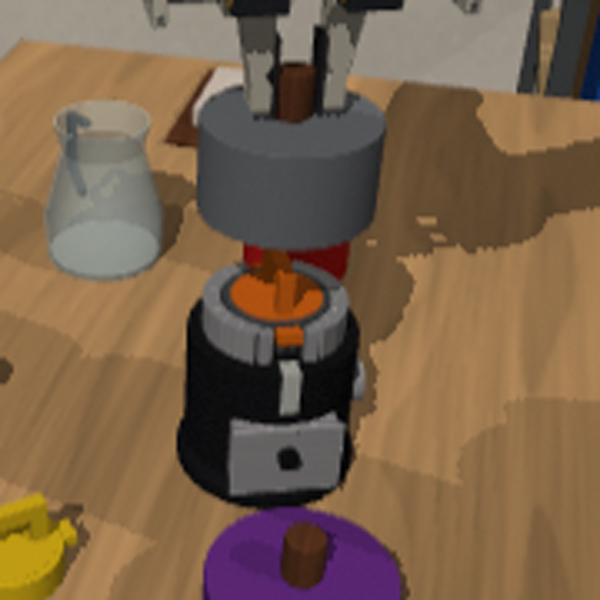

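The lid (290,160) hangs over the grinder (crop); lugs are seen in the notch at (290,335). I check tilt and centring numerically.

Run:
```python
from h import *
from scipy.optimize import least_squares
c=dict(np.load('pics/s5.npz'));im=c['image'];P=pts(c);z=P[...,2];h=cv2.cvtColor(im,cv2.COLOR_BGR2HSV)
near=np.hypot(P[...,0]-.49,P[...,1]+.042)<.07
X=P[near&(z>.252)&(z<.268)&(h[...,1]<60)]
def plane(X):
    for _ in range(4):
        A=np.c_[X[:,:2],np.ones(len(X))];s=np.linalg.lstsq(A,X[:,2],rcond=None)[0];e=X[:,2]-A@s;X=X[abs(e)<2*e.std()+5e-4]
    return s,len(X),e.std(),X.mean(0)
s,n,e,m=plane(X);print('roof slope',s[:2],n,e,m)
def fit(X,r0): return least_squares(lambda p:np.hypot(X[:,0]-p[0],X[:,1]-p[1])-r0,[.49,-.042],loss='soft_l1',f_scale=.001).x
d=np.hypot(P[...,0]-.49,P[...,1]+.042)
for n,lo,hi,r0 in(('lid',.205,.245,.055),('body',.05,.105,.057),('collar',.114,.128,.048)):
    Y=P[near&(z>lo)&(z<hi)&(d>r0-.008)&(d<r0+.008)];print(n,len(Y),fit(Y,r0),Y[:,2].min())
```

```text
roof slope [-0.00180193 -0.0101672 ] 770 0.0007382956284016166 [ 0.48778852 -0.02375323  0.25975523]
lid 993 [ 0.49057143 -0.04169767] 0.2050539910898997
body 957 [ 0.49125839 -0.0410648 ] 0.05018061461625162
collar 201 [ 0.49241929 -0.04294663] 0.11400020759285698
```

Level (slope ≤ 0.01) and centred within 1–2 mm. Nudging +1 mm in x and lowering.

step_arm:
  increments:
    - {"tx":1,"ty":0,"tz":-10,"ax":0,"ay":0,"az":0,"claw":-1}
    - {"tx":0,"ty":0,"tz":-15,"ax":0,"ay":0,"az":0,"claw":-1}
    - {"tx":0,"ty":0,"tz":-15,"ax":0,"ay":0,"az":0,"claw":-1}
    - {"tx":0,"ty":0,"tz":-10,"ax":0,"ay":0,"az":0,"claw":-1}
    - {"tx":0,"ty":0,"tz":-8,"ax":0,"ay":0,"az":0,"claw":-1}
    - {"tx":0,"ty":0,"tz":-2,"ax":0,"ay":0,"az":0,"claw":-1}
    - {"tx":0,"ty":0,"tz":0,"ax":0,"ay":0,"az":0,"claw":-1}
    - {"tx":0,"ty":0,"tz":0,"ax":0,"ay":0,"az":0,"claw":-1}

```text
time_s: 13.8
tcp_pos: [0.4916, -0.0416, 0.2241]
eef_rot: [-180.0, -0.0, -66.8]
contact_force: [-0.5, -0.1, -1.2]
gripper_width: 0.0232
```

step_arm:
  increments:
    - {"tx":0,"ty":0,"tz":-1.5,"ax":0,"ay":0,"az":0,"claw":-1}
    - {"tx":0,"ty":0,"tz":-1.5,"ax":0,"ay":0,"az":0,"claw":-1}
    - {"tx":0,"ty":0,"tz":-1.5,"ax":0,"ay":0,"az":0,"claw":-1}
    - {"tx":0,"ty":0,"tz":-1.5,"ax":0,"ay":0,"az":0,"claw":-1}
    - {"tx":0,"ty":0,"tz":-1.5,"ax":0,"ay":0,"az":0,"claw":-1}

```text
time_s: 14.3
tcp_pos: [0.4912, -0.0418, 0.2159]
eef_rot: [-180.0, -0.0, -66.8]
contact_force: [-0.5, -0.3, -1.2]
gripper_width: 0.0233
```

step_arm:
  increments:
    - {"tx":0,"ty":0,"tz":-1,"ax":0,"ay":0,"az":0,"claw":-1}
    - {"tx":0,"ty":0,"tz":-1,"ax":0,"ay":0,"az":0,"claw":-1}
    - {"tx":0,"ty":0,"tz":-1,"ax":0,"ay":0,"az":0,"claw":-1}

```text
time_s: 14.6
tcp_pos: [0.4913, -0.0417, 0.213]
eef_rot: [-180.0, -0.0, -66.8]
contact_force: [1.2, -0.7, -1.4]
gripper_width: 0.0235
```

The rim is already past the collar's edge with no contact. Continuing.

step_arm:
  increments:
    - {"tx":0,"ty":0,"tz":-2,"ax":0,"ay":0,"az":0,"claw":-1}
    - {"tx":0,"ty":0,"tz":-2,"ax":0,"ay":0,"az":0,"claw":-1}
    - {"tx":0,"ty":0,"tz":-2,"ax":0,"ay":0,"az":0,"claw":-1}
    - {"tx":0,"ty":0,"tz":-2,"ax":0,"ay":0,"az":0,"claw":-1}
    - {"tx":0,"ty":0,"tz":-2,"ax":0,"ay":0,"az":0,"claw":-1}

```text
time_s: 15.1
tcp_pos: [0.4912, -0.0417, 0.2029]
eef_rot: [180.0, 0.0, -66.8]
contact_force: [0.2, -1.0, -1.7]
gripper_width: 0.0233
```

step_arm:
  increments:
    - {"tx":0,"ty":0,"tz":-1.5,"ax":0,"ay":0,"az":0,"claw":-1}
    - {"tx":0,"ty":0,"tz":-1.5,"ax":0,"ay":0,"az":0,"claw":-1}
    - {"tx":0,"ty":0,"tz":-1.5,"ax":0,"ay":0,"az":0,"claw":-1}
    - {"tx":0,"ty":0,"tz":-1.5,"ax":0,"ay":0,"az":0,"claw":-1}

```text
time_s: 15.5
tcp_pos: [0.4912, -0.0417, 0.1969]
eef_rot: [-180.0, -0.0, -66.8]
contact_force: [0.0, -0.6, -1.8]
gripper_width: 0.0237
```

step_arm:
  increments:
    - {"tx":0,"ty":0,"tz":-0.7,"ax":0,"ay":0,"az":0,"claw":-1}
    - {"tx":0,"ty":0,"tz":-0.7,"ax":0,"ay":0,"az":0,"claw":-1}

```text
time_s: 15.7
tcp_pos: [0.4912, -0.0417, 0.1956]
eef_rot: [180.0, -0.0, -66.8]
contact_force: [-0.1, 0.1, -1.9]
gripper_width: 0.0237
```

step_arm:
  increments:
    - {"tx":0,"ty":0,"tz":-0.5,"ax":0,"ay":0,"az":0,"claw":-1}
    - {"tx":0,"ty":0,"tz":-0.5,"ax":0,"ay":0,"az":0,"claw":-1}
    - {"tx":0,"ty":0,"tz":-0.5,"ax":0,"ay":0,"az":0,"claw":-1}

```text
time_s: 16.0
tcp_pos: [0.4913, -0.0418, 0.1942]
eef_rot: [-180.0, -0.0, -66.8]
contact_force: [0.3, -0.6, -1.0]
gripper_width: 0.0236
```

step_arm:
  increments:
    - {"tx":0,"ty":0,"tz":-0.4,"ax":0,"ay":0,"az":0,"claw":-1}
    - {"tx":0,"ty":0,"tz":-0.3,"ax":0,"ay":0,"az":0,"claw":-1}

```text
time_s: 16.2
tcp_pos: [0.4913, -0.0418, 0.194]
eef_rot: [-180.0, -0.0, -66.8]
contact_force: [-4.0, 1.7, 7.1]
gripper_width: 0.0234
```

Contact on the grinder's top at 7 N and the expected height. Releasing and backing off.

step_arm:
  increments:
    - {"tx":0,"ty":0,"tz":0.4,"ax":0,"ay":0,"az":0,"claw":-1}
    - {"tx":0,"ty":0,"tz":0,"ax":0,"ay":0,"az":0,"claw":-0.3}
    - {"tx":0,"ty":0,"tz":0,"ax":0,"ay":0,"az":0,"claw":-0.1}
    - {"tx":0,"ty":0,"tz":0,"ax":0,"ay":0,"az":0,"claw":0.1}
    - {"tx":0,"ty":0,"tz":5,"ax":0,"ay":0,"az":0,"claw":0.2}
    - {"tx":0,"ty":0,"tz":20,"ax":0,"ay":0,"az":0,"claw":0.2}
    - {"tx":0,"ty":0,"tz":30,"ax":0,"ay":0,"az":0,"claw":0.2}
    - {"tx":0,"ty":0,"tz":30,"ax":0,"ay":0,"az":0,"claw":0.2}
    - {"tx":0,"ty":0,"tz":10,"ax":0,"ay":0,"az":0,"claw":0.2}
    - {"tx":0,"ty":0,"tz":0,"ax":0,"ay":0,"az":0,"claw":0.2}
    - {"tx":0,"ty":0,"tz":0,"ax":0,"ay":0,"az":0,"claw":0.2}

```text
time_s: 17.3
tcp_pos: [0.4908, -0.0417, 0.2881]
eef_rot: [180.0, 0.0, -66.8]
contact_force: [0.3, 0.6, -0.4]
gripper_width: 0.0523
```

Run:
```python
from h import *
from scipy.optimize import least_squares
c=cap('side','s6');P=pts(c);z=P[...,2];h=cv2.cvtColor(c['image'],cv2.COLOR_BGR2HSV)
d=np.hypot(P[...,0]-.491,P[...,1]+.042)
X=P[(d<.052)&(z>.16)&(z<.18)&(h[...,1]<60)]
for _ in range(4):
    A=np.c_[X[:,:2],np.ones(len(X))];s=np.linalg.lstsq(A,X[:,2],rcond=None)[0];e=X[:,2]-A@s;X=X[abs(e)<2*e.std()+5e-4]
print('roof slope',s[:2],'height at axis',s@[.491,-.042,1],len(X))
fit=lambda X,r0: least_squares(lambda p:np.hypot(X[:,0]-p[0],X[:,1]-p[1])-r0,[.49,-.042],loss='soft_l1',f_scale=.001).x
for n,lo,hi,r0 in(('lid',.118,.16,.055),('body',.03,.1,.057)):
    Y=P[(z>lo)&(z<hi)&(abs(d-r0)<.008)];print(n,len(Y),fit(Y,r0))
cv2.imwrite('pics/s6b.png',cv2.resize(c['image'][100:280,220:400],(500,500),interpolation=cv2.INTER_CUBIC))
s=r.get_state();print(s['time_s'],s['tcp_pos'],s['contact_force'],s['gripper_width'])
```

```text
roof slope [-0.00147907  0.00082643] height at axis 0.17108941120279708 815
lid 856 [ 0.49216674 -0.0416471 ]
body 1004 [ 0.49102073 -0.04084514]
17.35 [ 0.49057258 -0.04174948  0.28765811] [-0.30305052 -0.23445946  0.42985735] 0.05230398725903611
```

View pics/s6b.png

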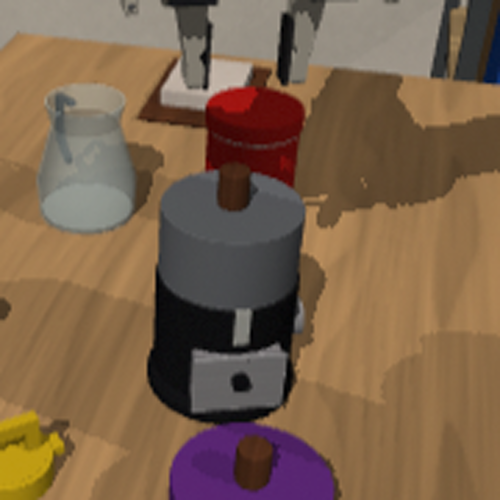

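The lid (232,240) sits level on the grinder with its roof at 0.171 m (0.170 expected), centred within about 1.5 mm. The gripper is clear, so I hand in.

```bash
python3 -c "
from plant import r
print(r.close_job())"
```

```text
the job is handed in; nothing more can be done
None
```

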